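# Snap the cover onto the terminal box and hold it down on its seal

## Task

Pick up the white cover by its black rib and press it, rib up, onto the open grey terminal box until both orange catches snap over its ends. Keep pressing it fully down against the sprung rubber seal so that it bottoms on the ledge, and finish still holding it pressed down: do not let go or ease off. Leave the tall dark collet, the yellow-lidded tin, the black marker and the small flanged bush where they are.

Things in the scene. Friction and masses are not known exactly. Their poses are not given: they have to be found in the camera images.
- cover: Loose white rectangular cover, plate 110 (x) x 76 (y) x 4 mm with rounded ends, lying flat on the bench, with a black grip rib on top: 60 mm long along x, 16 mm wide along y, standing from the plate's top (4 mm) to 32 mm above the underside. About 0.12 kg. Origin: centre of the plate's underside; z up through the rib. The same after a half turn about z.
- terminal_box: Grey open-topped terminal box fixed to the bench, 132 (x) x 96 (y) mm plus low feet, two black cable glands on its +y side (out to 63 mm from the centre). Origin: centre of its underside; x along its long side. The cover goes in from above, long side along the box's x, either way round.
- box_seat (a point): Middle of the opening at the level of the hard ledge, 36 mm above the box's origin, axes as the box: the cover's origin is here when fully home. The opening above the ledge is 112.5 x 80 mm, with flared lips rising to 56 mm above the bench.
- catch_a (a joint): Orange sprung catch, 24 mm wide, at the middle of the box's +x end; top 56 mm above the bench, tab out to 68 mm from the centre. Slides outward: 0 m at rest, about 0.005 when wedged open, back to 0 once snapped. Its bevelled nose meets the cover's end when the cover's underside is about 50 mm above the bench; pressing both open takes a force rising to some 8 to 15 N in all.
- catch_b (a joint): The same catch at the box's -x end, outward being -x. The force drops and both catches spring back over the plate when its underside is about 40 mm above the bench; the hooks leave 3 mm of play, so a cover let go stays caught, but the seal lifts it to 39 mm.
- seal (a joint): Black rubber sealing frame in the opening, sprung upward: 0 m when free (its top 42 mm above the bench), 0.003 m under a cover that is only caught, 0.006 m when the cover is pressed fully home on the ledge, which takes about 8 N downward.
- tall_collet: Bystander: dark steel collet, diameter 25 mm, 52 mm tall, standing on the bench. Origin at the centre of its foot.
- yellow_tin: Bystander: round tin with a yellow lid, diameter 71 mm, 30 mm tall. Origin at the centre of its underside.
- black_marker: Bystander: black marker pen lying on the bench, 92 mm long (its y), 13 mm thick. Origin under its middle.
- small_bush: Bystander: grey flanged bush, diameter 23 mm, 32 mm tall, flange up. Origin at the centre of its underside.
Not all that is in view belongs to the job. Of the things that look like the cover, the larger one is meant.

How it is judged:
On the way, in this order (a step that is already met when the one before it is completed fails the run):
1. the cover is lifted off the bench, above the box's lips (height (world z) of cover above 0.05 m), for 0.1 s.
2. the cover has snapped in: below the hooks, square in the opening, both catches sprung back over it (z of cover in the frame of terminal_box between 0.032 and 0.0405 m and horizontal distance between cover and terminal_box below 0.005 m and angle between the x axis of cover and the x axis of terminal_box, either way round below 0.08 rad and angle between cover's own z axis and vertical below 0.06 rad and value of joint each of catch_a, catch_b below 0.002 m), for 0.1 s.
At the end, for the whole second after the job is handed in: Through the last second the robot presses the cover home: underside less than 37.6 mm above the box's origin, seal in by over 4.4 mm, centred within 5 mm, square within 0.08 rad, level within 0.06 rad, both catches within 2 mm of rest, cover still, gripper contact over 3 N (all of step 2 and z of cover in the frame of terminal_box below 0.0376 m and value of joint seal above 0.0044 m and contact force between any of the fingers, the arm and cover above 3 N and linear speed of cover below 0.03 m/s); the arm keeps its last pose, push and grip.
It fails at once if the tall collet is moved more than 30 mm (distance of tall_collet from where it was at the start of the episode above 0.03 m).
It fails at once if the yellow tin is moved more than 30 mm (distance of yellow_tin from where it was at the start of the episode above 0.03 m).
It fails at once if the black marker is moved more than 30 mm (distance of black_marker from where it was at the start of the episode above 0.03 m).
It fails at once if the small bush is moved more than 30 mm (distance of small_bush from where it was at the start of the episode above 0.03 m).
It also fails if it takes over 48 s, if anything falls off the work surface, if the arm or the gripper's body presses on something with over 40 N, if the wrist force passes 120 N, or if a joint passes its speed limit or range.

## Robot

A 6-joint arm with a two-finger parallel gripper is mounted at the origin on the work surface; the furniture and walls round the work are solid. World frame = base frame: x ahead of the robot, y to its left, z up, the work surface at z = 0. Lengths are in m, angles in rad, forces in N, time in s.
With the tool pointing down it reaches from about 0.35 to 0.775 m from the base axis. Payload 7.3 kg.
Tool frame: the origin (TCP) lies between the finger pads; the fingertips stand 22 mm ahead of it and the grasp point (between the pads) lies 3 mm ahead of it; z points along the fingers, y is the line along which they close (so a half turn about z gives the same grasp; the last joint's range is limited). The gripper opens to 92 mm and grips with 3 to 60 N. Pads are 19 mm wide; open, the fingers measure 130 mm over their backs; the gripper's body (75 mm by 190 mm) begins 47 mm behind the grasp point.
Start: joints at [1.01, 0.342, 1.524, -0, 1.275, -0.146], TCP at [0.212, 0.481, 0.249] pointing down, gripper open.
Joint ranges: [-2.53, 2.53], [-0.77, 2.02], [0.04, 2.7], [-1, 4.14], [0.28, 2.66], [-3.11, 3.11]. Speed limits (rad/s): [2.57, 2.57, 3.14, 3.14, 3.14, 3.14].

## Interface

Orientations are given as a rotation vector (axis times angle).
In Python, from plant import * gives the robot as it stands.
- The arm moves only by the tool servo_tool, never from a script. Its argument "targets" is a list of rows, each a list of 7 numbers: the shift along the tool's x, y, z each as a share of 0.075 m, from -1 to 1, then the turn, a rotation vector about the tool's x, y, z each as a share of 45 degrees, from -1 to 1, then the gripper's target within -1 to 1 (shut at 1, half-way at 0, fully open at -1). In form: [[dx, dy, dz, rx, ry, rz, gripper], ...]. A call has exactly 10 rows; each row shifts and turns the commanded pose from where the row before left it, along the tool's axes as they then stand; what a row does not reach is not made up. A row lasts 1/10 s, in which the tool goes at most 50 mm and 8.59 degrees, less where a joint would pass 70% of its speed; a pose out of reach is approached as far as the arm can. A call with a number of a shift or a turn outside -1 to 1 is refused whole. A call with a gripper value outside its range is refused whole. The fingers move at their own pace and stop on an object; "force" is the grip in N (left out, the last holds). Time passes only in rows, so rows that do not move let the fingers close, or fill a call up. It gives the time, the measured TCP pose, the force, the opening and the grip force at its end, in the units of the state.
- state(): the state, without advancing time (a new reading comes with each control period).
- capture(name): name is "scene" or "side" or "wrist"; returns a dict with "color" (480x640x3 uint8, blue, green, red), "K" (3x3 intrinsics, pixels), "extrinsics" (4x4, takes a point from camera to world coordinates); the wrist camera has in their place "mount" (4x4, takes a point from camera to tool coordinates, whose origin is the TCP and whose axes are the flange's). Camera axes: x right, y down, z forward; pixel columns grow to the right and rows downward; lengths in m; the calibration is good to about 2 mm. A picture is of the moment at which its call begins: read the wrist's pose just before it. There is no depth.
- close_job(): hands the job in; it is judged then, once.
The state is a dict: "t": time; "joints": joint angles; "joint_velocities": joint speeds; "tau": joint torques, N m; "tcp_pos": TCP position; "orientation": TCP orientation; "force": force on the tool from outside, world axes, zero at the start; "wrist_torque": the same for the moment, N m; "width": finger opening in m; "gripper_force": force on a finger pad.
Only numpy, scipy, OpenCV 4.12 (cv2) and the standard library are available. Lean on these libraries where they do the work, as an engineer would, in place of code of your own. Each camera call takes 0.05 s, during which the arm holds its last target. There are 200 camera calls.

## Working session

There is one attempt and no reset: what is moved stays moved. The work goes in short steps, Python scripts to look and compute and a tool call to move; the robot and the scene stay as the last step left them, time stands still between calls to the robot, and variables do not carry over. Pictures are saved under pics/ and viewed, at most 10 in all, crops included, and the job is handed in when it is done.

Besides the shell and the picture viewer there is one more tool, called after ">>>" by a JSON object that holds its "method" and its "body". servo_tool: Moves the arm, as the interface text tells. Its arguments: {"type":"object","properties":{"targets":{"type":"array","items":{"type":"array","items":{"type":"number","minimum":-1,"maximum":1}}},"force":{"type":"number"}},"required":["targets"]}

```bash
mkdir -p pics
cat > h.py <<'E'
from plant import *
import numpy as np, cv2
from scipy.spatial.transform import Rotation as R
def ray(c,uv,z,E=None):
    E=np.array(c["extrinsics"]) if E is None else E
    d=E[:3,:3]@np.linalg.solve(np.array(c["K"]),[uv[0],uv[1],1.]); o=E[:3,3]
    return o+d*(z-o[2])/d[2]
def wristE(s,c):
    T=np.eye(4);T[:3,:3]=R.from_rotvec(s["orientation"]).as_matrix();T[:3,3]=s["tcp_pos"]
    return T@np.array(c["mount"])
E
python3 - <<'E'
from h import *
s=state();print(s)
for n in("scene","side"):
    c=capture(n);cv2.imwrite(f"pics/{n}0.png",c["color"]);print(np.round(c["extrinsics"],3).tolist())
E
```

```text
{'t': 0.0, 'joints': array([ 1.00996896e+00,  3.42705192e-01,  1.52502266e+00, -2.92802060e-06,
        1.27538006e+00, -1.45972880e-01]), 'joint_velocities': array([-0.00037205, -0.00114268,  0.00289079,  0.00034063, -0.00062142,
        0.0003515 ]), 'tau': array([-2.16962289e-03, -4.31250465e+01, -2.44215077e+01,  7.14210025e-02,
        5.61986875e-02, -1.23231071e-04]), 'tcp_pos': array([0.21137242, 0.48016321, 0.24805206]), 'orientation': array([-6.46880014e-01, -3.07373835e+00,  2.23422078e-03]), 'force': array([-0.14244903, -0.1390232 ,  0.25466901]), 'wrist_torque': array([-0.02730709, -0.00396978, -0.05799177]), 'gripper_force': 0.0, 'width': 0.09180902735731923}
[[-0.65, -0.357, 0.671, -0.534], [-0.76, 0.314, -0.569, 0.748], [-0.008, -0.88, -0.475, 0.704], [0.0, 0.0, 0.0, 1.0]]
[[0.453, 0.42, -0.786, 1.557], [0.892, -0.222, 0.395, -0.621], [-0.009, -0.88, -0.475, 0.731], [0.0, 0.0, 0.0, 1.0]]
```

View pics/scene0.png

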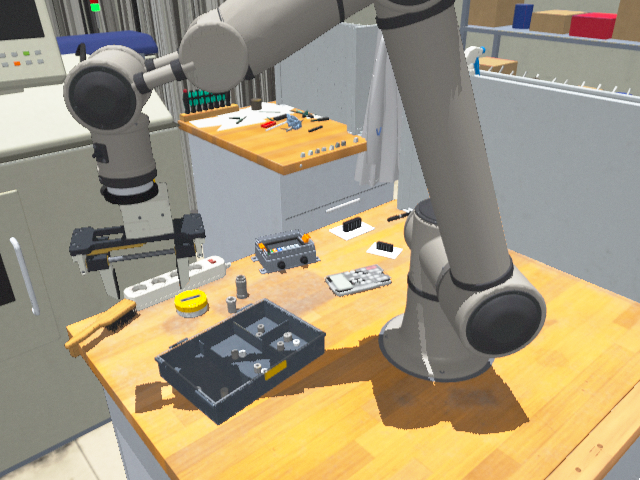

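View pics/side0.png

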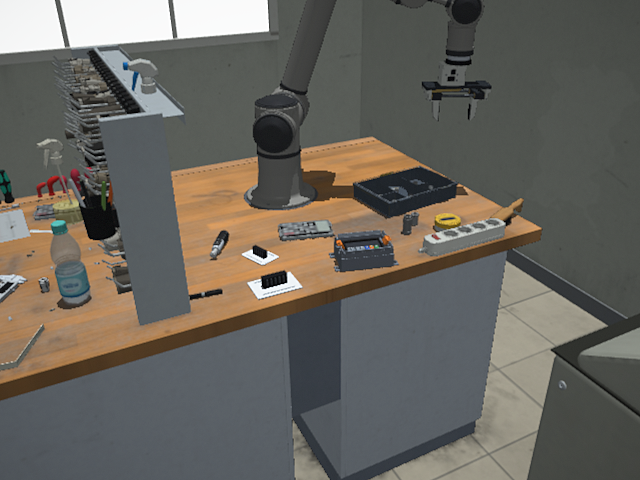

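The scene view shows the large white cover at about (352,228), the smaller decoy at (385,249) and the box at (285,252). In the side view they are at (274,285), (260,255) and (362,250). The marker is near side (206,294). The collet and bush are beside the tray.

Run:
```python
from h import *
P={"scene":dict(cover=(352,229,.004),small=(385,249,.004),box=(285,245,.05),collet=(241,295,0),tin=(190,300,.03),marker=(398,217,.006),phone=(358,281,.01)),
"side":dict(cover=(274,286,.004),small=(260,255,.004),box=(362,240,.05),collet=(407,232,0),marker=(206,294,.006),screw=(219,244,.01),rackcorner=(140,322,0),rack2=(190,312,0),tin=(447,218,.03),edge=(282,308,0))}
for n in P:
    c=capture(n)
    for k,v in P[n].items(): print(n,k,ray(c,v[:2],v[2]).round(3))
    img=c["color"];hsv=cv2.cvtColor(img,cv2.COLOR_BGR2HSV)
    m=((hsv[...,1]<40)&(hsv[...,2]>190)).astype(np.uint8)
    N,l,st,ce=cv2.connectedComponentsWithStats(m)
    x0,y0=P[n]["cover"][:2]
    for i in range(1,N):
        if st[i,4]>60 and np.hypot(*(ce[i]-(x0,y0)))<60:
            p=np.argwhere(l==i)[:,::-1]; h=cv2.convexHull(p.astype(np.int32))[:,0]
            w=np.array([ray(c,q,.004)[:2] for q in h],np.float32); print(n,st[i],cv2.minAreaRect(w))
    m=((hsv[...,0]>5)&(hsv[...,0]<16)&(hsv[...,1]>215)&(hsv[...,2]>150)).astype(np.uint8)
    N,l,st,ce=cv2.connectedComponentsWithStats(m)
    for i in range(1,N):
        if st[i,4]>8 and np.hypot(*(ce[i]-P[n]["box"][:2]))<50: print("or",n,st[i],ce[i].round(1),ray(c,ce[i],.054).round(3))
```

```text
scene cover [ 0.48  -0.221  0.004]
scene small [ 0.336 -0.205  0.004]
scene box [0.459 0.03  0.05 ]
scene collet [0.406 0.2   0.   ]
scene tin [0.423 0.319 0.03 ]
scene marker [ 0.445 -0.374  0.006]
scene phone [ 0.26  -0.034  0.01 ]
scene [326 198  34  14  86] ((0.6247979402542114, -0.3176001310348511), (0.14366790652275085, 0.014543351717293262), 89.73731231689453)
scene [329 222  46  19 357] ((0.4813443422317505, -0.22045674920082092), (0.11429349333047867, 0.08209627121686935), 88.9236068725586)
scene [366 242  37  17 250] ((0.33336272835731506, -0.19914394617080688), (0.08351489156484604, 0.0612495094537735), 20.784883499145508)
scene [344 265  44  27 388] ((0.2697069048881531, -0.06232529133558273), (0.11981785297393799, 0.08473747968673706), 72.20366668701172)
scene [327 273  26  18 267] ((0.29788488149642944, -0.00325823575258255), (0.050290659070014954, 0.0677461251616478), 71.1541748046875)
side cover [ 0.492 -0.226  0.004]
side small [ 0.341 -0.202  0.004]
side box [0.466 0.023 0.05 ]
side collet [0.404 0.202 0.   ]
side marker [ 0.454 -0.376  0.006]
side screw [ 0.247 -0.28   0.01 ]
side rackcorner [ 0.484 -0.53   0.   ]
side rack2 [ 0.498 -0.425  0.   ]
side tin [0.433 0.311 0.03 ]
side edge [ 0.577 -0.242  0.   ]
side [242 249  37  16 243] ((0.3410336971282959, -0.20285506546497345), (0.08418150246143341, 0.05605458840727806), 20.902278900146484)
side [247 272  55  27 566] ((0.48585060238838196, -0.2227863073348999), (0.1097649484872818, 0.07829298824071884), 88.8892593383789)
```

>>> {"method": "servo_tool", "body": {"targets": [[0,0,0,0,0,0.184,-1],[0,0,0,0,0,0.184,-1],[0,0,0,0,0,0.184,-1],[0,0,0,0,0,0.184,-1],[0,0,0,0,0,0.184,-1],[0,0,0,0,0,0.184,-1],[0,0,0,0,0,0.184,-1],[0,0,0,0,0,0.184,-1],[0,0.4,0,0,0,0,-1],[0,0.4,0,0,0,0,-1]]}}

```text
t: 1.2
tcp_pos: [0.2717, 0.4806, 0.2488]
orientation: [-2.22, -2.223, -0.0]
force: [-0.1, 0.5, 0.3]
width: 0.0917
gripper_force: 0.0
```

Run:
```python
from h import *
s=state();print(s["tcp_pos"],s["orientation"]);print(R.from_rotvec(s["orientation"]).as_matrix().round(3));c=capture("wrist");print(np.round(c["mount"],3),np.round(c["K"]))
```

```text
[0.27167002 0.48060024 0.24880622] [-2.21977143e+00 -2.22300655e+00 -9.60551030e-06]
[[-0.001  1.    -0.   ]
 [ 1.     0.001  0.   ]
 [ 0.    -0.    -1.   ]]
[[ 0.    -0.965 -0.263  0.07 ]
 [ 1.     0.    -0.     0.   ]
 [ 0.    -0.263  0.965 -0.136]
 [ 0.     0.     0.     1.   ]] [[340.   0. 324.]
 [  0. 340. 240.]
 [  0.   0.   1.]]
```

>>> {"method": "servo_tool", "body": {"targets": [[-0.6,0.25,0,0,0,0,-1],[-0.6,0.25,0,0,0,0,-1],[-0.6,0.25,0,0,0,0,-1],[-0.6,0.25,0,0,0,0,-1],[-0.6,0.25,0,0,0,0,-1],[-0.6,0.25,0,0,0,0,-1],[-0.6,0.25,0,0,0,0,-1],[-0.6,0.25,0,0,0,0,-1],[-0.6,0.25,0,0,0,0,-1],[-0.6,0.25,0,0,0,0,-1]]}}

```text
t: 2.25
tcp_pos: [0.4593, 0.0286, 0.2488]
orientation: [2.222, 2.221, 0.001]
force: [1.3, -0.3, 0.8]
width: 0.092
gripper_force: 0.0
```

>>> {"method": "servo_tool", "body": {"targets": [[0,0,0,0,0,0,-1],[0,0,0,0,0,0,-1],[0,0,0,0,0,0,-1],[0,0,0,0,0,0,-1],[0,0,0,0,0,0,-1],[0,0,0,0,0,0,-1],[0,0,0,0,0,0,-1],[0,0,0,0,0,0,-1],[0,0,0,0,0,0,-1],[0,0,0,0,0,0,-1]]}}

```text
t: 3.25
tcp_pos: [0.459, 0.0304, 0.2487]
orientation: [-2.222, -2.221, -0.0]
force: [-0.7, 0.0, -0.3]
width: 0.0918
gripper_force: 0.0
```

```bash
cat >> h.py <<'E'
def wshot(f):
    s=state();c=capture("wrist");cv2.imwrite(f"pics/{f}.png",c["color"]);E=wristE(s,c);np.savez(f"{f}.npz",E=E,K=c["K"]);return s,c,E
E
python3 - <<'E'
from h import *
s,c,E=wshot("w1");print(s["tcp_pos"])
E
```

```text
[0.45901197 0.03044524 0.24869382]
```

View pics/w1.png

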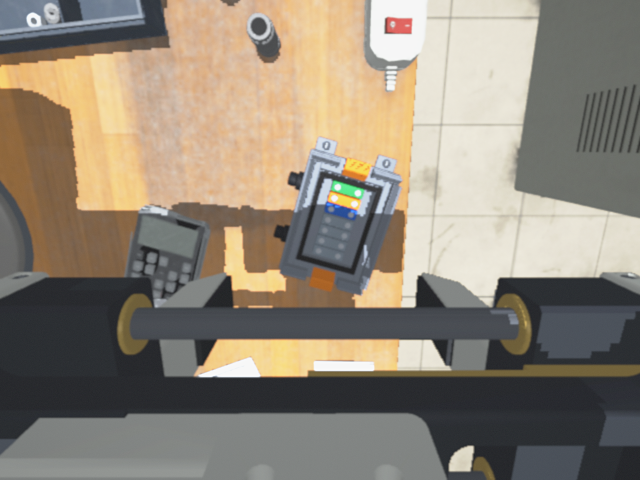

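The wrist view shows the box at about (340,222), with its orange catches at (357,168) and (322,276). I'll take a closer look from straight above.

>>> {"method": "servo_tool", "body": {"targets": [[-0.2,0,0.2,0,0,0,-1],[-0.2,0,0.2,0,0,0,-1],[-0.2,0,0.2,0,0,0,-1],[-0.2,0,0.2,0,0,0,-1],[-0.2,0,0.2,0,0,0,-1],[0,0,0,0,0,0,-1],[0,0,0,0,0,0,-1],[0,0,0,0,0,0,-1],[0,0,0,0,0,0,-1],[0,0,0,0,0,0,-1]]}}

```text
t: 4.3
tcp_pos: [0.4593, -0.0441, 0.1743]
orientation: [2.22, 2.222, 0.001]
force: [0.3, 0.3, -0.4]
width: 0.0919
gripper_force: 0.0
```

Run:
```python
from h import *
s,c,E=wshot("w2");print(s["tcp_pos"])
img=c["color"];hsv=cv2.cvtColor(img,cv2.COLOR_BGR2HSV)
m=((hsv[...,0]>5)&(hsv[...,0]<20)&(hsv[...,1]>200)&(hsv[...,2]>110)).astype(np.uint8)
N,l,st,ce=cv2.connectedComponentsWithStats(m)
for i in range(1,N):
    if st[i,4]>60: print(st[i],ce[i],ray(c,ce[i],.055,E).round(4))
big=cv2.resize(img[20:270,180:480],None,fx=2.4,fy=2.4);cv2.imwrite("pics/w2c.png",big)
```

```text
[ 0.45928052 -0.04409232  0.17427387]
[350  65  33  20 369] [365.58536585  74.72086721] [0.4881 0.0735 0.055 ]
```

View pics/w2c.png

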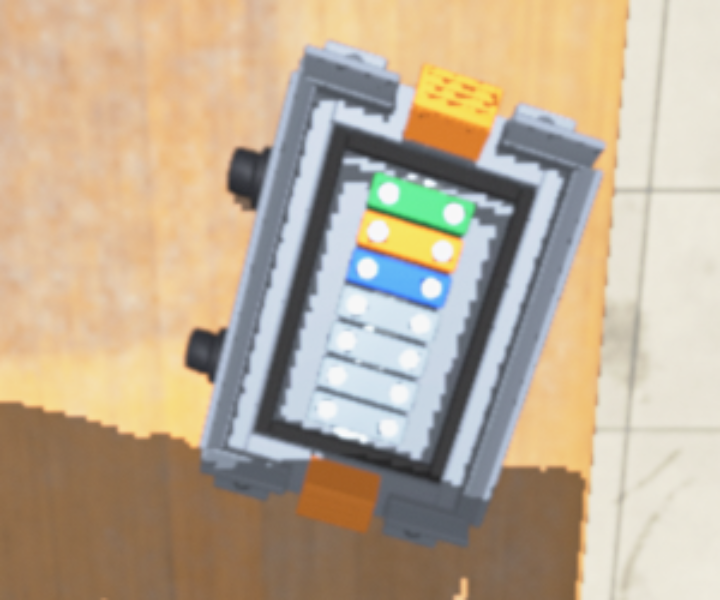

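The crop shows the box from above. The black seal frame's outer corners are at about (335,122), (537,185), (440,482) and (257,432). The catches are at (455,110) and (340,492).

Run:
```python
from h import *
z=np.load("w2.npz");c={"K":z["K"]};E=z["E"];img=cv2.imread("pics/w2.png")
f=lambda p,h:ray(c,(p[0]/2.4+180-.3,p[1]/2.4+20-.3),h,E)[:2]
def rep(n,Q,h):
    w=np.array([f(q,h) for q in Q],np.float32); r=cv2.minAreaRect(w);e=w[0]+w[1]-w[2]-w[3]
    print(n,w.mean(0),r,np.degrees(np.arctan2(e[1],e[0])))
rep("sealman",[(335,122),(537,185),(440,482),(257,432)],.042)
rep("lip",[(299,78),(603,168),(487,497),(202,450)],.056)
a,b=f((464,75),.055),f((335,523),.055);print("catch outer",a,b,(a+b)/2,np.linalg.norm(a-b),np.degrees(np.arctan2(*(a-b)[::-1])))
g=cv2.cvtColor(img,cv2.COLOR_BGR2GRAY)
m=np.zeros_like(g);roi=(slice(60,230),slice(275,415));m[roi]=(g[roi]<60)
N,l,st,ce=cv2.connectedComponentsWithStats(m)
i=1+st[1:,4].argmax();p=np.argwhere(l==i)[:,::-1];print(st[i])
w=np.array([ray(c,q,.042,E)[:2] for q in cv2.convexHull(p.astype(np.int32))[:,0]],np.float32);print("seal",cv2.minAreaRect(w))
```

```text
sealman [0.47382212 0.02337886] ((0.4737747013568878, 0.02327026054263115), (0.09698482602834702, 0.06416192650794983), 74.14910125732422) 74.167946
lip [0.47465822 0.02480832] ((0.4738926291465759, 0.022763840854167938), (0.11286147683858871, 0.0909595638513565), 73.42864227294922) 73.2656
catch outer [0.49267739 0.08823387] [ 0.45598105 -0.04236564] [0.47432922 0.02293411] 0.13565711032289207 74.30549921853924
[323  76  75 145 516]
seal ((0.474617063999176, 0.021931935101747513), (0.09555118530988693, 0.057139478623867035), 75.31538391113281)
```

>>> {"method": "servo_tool", "body": {"targets": [[-0.47,0.055,0,0,0,0,-1],[-0.47,0.055,0,0,0,0,-1],[-0.47,0.055,0,0,0,0,-1],[-0.47,0.055,0,0,0,0,-1],[-0.47,0.055,0,0,0,0,-1],[-0.47,0.055,0,0,0,0,-1],[0,0,0,0,0,0,-1],[0,0,0,0,0,0,-1],[0,0,0,0,0,0,-1],[0,0,0,0,0,0,-1]]}}

```text
t: 5.35
tcp_pos: [0.4838, -0.2548, 0.1738]
orientation: [-2.22, -2.223, -0.0]
force: [0.0, 0.8, -0.1]
width: 0.0917
gripper_force: 0.0
```

Run:
```python
from h import *
s,c,E=wshot("w3");print(s["tcp_pos"])
img=c["color"];hsv=cv2.cvtColor(img,cv2.COLOR_BGR2HSV)
m=((hsv[...,1]<45)&(hsv[...,2]>170)).astype(np.uint8)
N,l,st,ce=cv2.connectedComponentsWithStats(m)
for i in range(1,N):
    if st[i,4]>800:
        p=np.argwhere(l==i)[:,::-1];w=np.array([ray(c,q,.004,E)[:2] for q in cv2.convexHull(p.astype(np.int32))[:,0]],np.float32);print(st[i],cv2.minAreaRect(w))
m=(hsv[...,2]<60).astype(np.uint8)
N,l,st,ce=cv2.connectedComponentsWithStats(m)
for i in range(1,N):
    if st[i,4]>200 and ce[i][1]<300:
        p=np.argwhere(l==i)[:,::-1];w=np.array([ray(c,q,.032,E)[:2] for q in cv2.convexHull(p.astype(np.int32))[:,0]],np.float32);print("dark",st[i],cv2.minAreaRect(w))
```

```text
[ 0.48376189 -0.25478219  0.17383537]
[  396     0   244   307 48326] ((0.662630558013916, -0.20482607185840607), (0.21875065565109253, 0.26191088557243347), 0.07392705231904984)
[ 103  117  109   93 4161] ((0.33799290657043457, -0.20005661249160767), (0.08052929490804672, 0.05572730675339699), 21.244474411010742)
[ 280  123   91  125 8871] ((0.48369571566581726, -0.22038382291793823), (0.10932537168264389, 0.07722693681716919), 88.98881530761719)
[ 392  340   59   30 1413] ((0.5847308039665222, -0.39054033160209656), (0.06079266965389252, 0.03394870087504387), 0.08224648237228394)
dark [  0  18  22  22 211] ((0.2552719712257385, -0.10300970077514648), (0.014314495027065277, 0.013542423956096172), 3.824453353881836)
dark [122 152  58  30 825] ((0.34488674998283386, -0.20006750524044037), (0.04755609109997749, 0.011389121413230896), 20.59311866760254)
dark [315 201  18  27 372] ((0.4835575819015503, -0.23885230720043182), (0.021908218041062355, 0.014126800000667572), 89.68595123291016)
dark [  4 213  61  31 562] ((0.24139896035194397, -0.24967768788337708), (0.011006706394255161, 0.04884462058544159), 56.41885757446289)
dark [204 276  28  32 523] ((0.3894188404083252, -0.3085366189479828), (0.02547420933842659, 0.029604598879814148), 0.08049388229846954)
dark [416 277  29  31 506] ((0.5788330435752869, -0.30873748660087585), (0.025190046057105064, 0.028684694319963455), 0.11282674968242645)
```

View pics/w3.png

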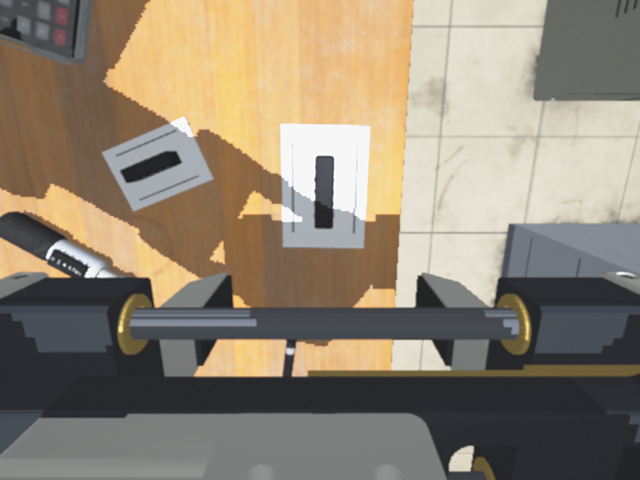

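The cover is at (0.4837, -0.2204) with its long axis at 89°. The rib appears in the picture at (324,192). I'm going down to grasp it.

>>> {"method": "servo_tool", "body": {"targets": [[0.115,0,0.2,0,0,0.022,-1],[0.115,0,0.2,0,0,0,-1],[0.115,0,0.2,0,0,0,-1],[0.115,0,0.2,0,0,0,-1],[0,0,0.2,0,0,0,-1],[0,0,0.2,0,0,0,-1],[0,0,0.2,0,0,0,-1],[0,0,0.2,0,0,0,-1],[0,0,0.2,0,0,0,-1],[0,0,0.14,0,0,0,-1]]}}

```text
t: 6.4
tcp_pos: [0.4841, -0.2207, 0.0275]
orientation: [-2.239, -2.203, 0.0]
force: [0.1, 0.4, 0.8]
width: 0.092
gripper_force: 0.0
```

>>> {"method": "servo_tool", "body": {"targets": [[0,0,0,0,0,0,-1],[0,0,0,0,0,0,1],[0,0,0,0,0,0,1],[0,0,0,0,0,0,1],[0,0,0,0,0,0,1],[0,0,0,0,0,0,1],[0,0,0,0,0,0,1],[0,0,0,0,0,0,1],[0,0,0,0,0,0,1],[0,0,0,0,0,0,1]], "force": 45}}

```text
t: 7.4
tcp_pos: [0.4842, -0.2215, 0.0282]
orientation: [-2.241, -2.202, -0.0]
force: [-0.8, -0.4, -0.1]
width: 0.0243
gripper_force: 0.0
```

>>> {"method": "servo_tool", "body": {"targets": [[0,0,0,0,0,0,1],[0,0,0,0,0,0,1],[0,0,0,0,0,0,1],[0,0,0,0,0,0,1],[0,0,-0.2,0,0,0,1],[0,0,-0.3,0,0,0,1],[0,0,-0.4,0,0,0,1],[0,0,-0.4,0,0,0,1],[0,0,-0.3,0,0,0,1],[0,0,0,0,0,0,1]]}}

```text
t: 8.4
tcp_pos: [0.4857, -0.2224, 0.1512]
orientation: [2.236, 2.198, 0.002]
force: [-0.1, -0.9, -0.6]
width: 0.0161
gripper_force: 45.0
```

Run:
```python
from h import *
s,c,E=wshot("w4");print(s["tcp_pos"],s["orientation"],s["width"],s["gripper_force"],s["force"])
```

```text
[ 0.48565157 -0.2224062   0.15120097] [2.23621681 2.19786955 0.00233163] 0.01612291528489096 44.999619126319885 [-0.08130409 -0.88286756 -0.58274133]
```

View pics/w4.png

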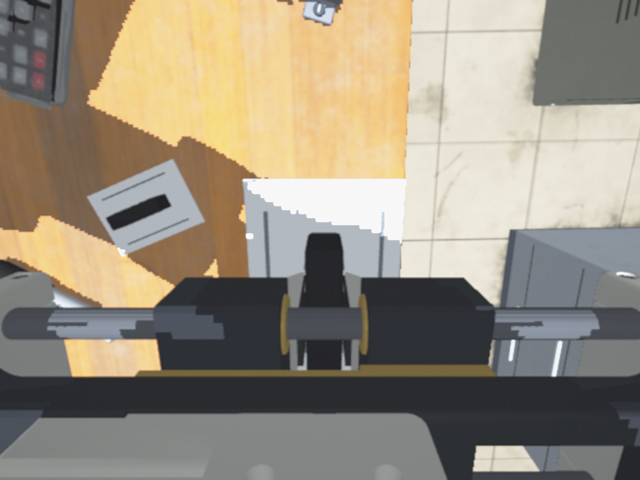

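The cover is held, with its far edge running from about (244,179) to (406,179). Next I work out its offset in the tool frame.

Run:
```python
from h import *
c=capture("wrist");M=np.array(c["mount"]);g=cv2.cvtColor(c["color"],cv2.COLOR_BGR2GRAY).astype(int)
h=.0242
def t(u,v): return ray(c,(u,v),h,M)[:2].round(4)
for u in (270,300,330,350,380): 
    v=165+np.argmax(np.diff(g[165:195,u]));print("top",u,v,t(u,v+.5))
for v in (205,225,245,262):
    a=g[v]; l=235+np.argmax(np.diff(a[235:262])); r=395+np.argmin(np.diff(a[395:415])); print("lr",v,l,r,t(l+.5,v),t(r+.5,v))
s=state();print(s["tcp_pos"],R.from_rotvec(s["orientation"]).as_matrix().round(4))
```

```text
top 270 178 [ 0.0555 -0.025 ]
top 300 178 [ 0.0555 -0.011 ]
top 330 178 [0.0555 0.003 ]
top 350 180 [0.0546 0.0123]
top 380 178 [0.0555 0.0263]
lr 205 243 404 [ 0.043  -0.0381] [0.0431 0.0385]
lr 225 245 402 [ 0.0333 -0.0377] [0.0333 0.0381]
lr 245 246 401 [ 0.0233 -0.0378] [0.0233 0.0382]
lr 262 247 399 [ 0.0145 -0.0379] [0.0145 0.0378]
[ 0.48399033 -0.22137885  0.14787957] [[ 1.740e-02  9.998e-01  1.000e-04]
 [ 9.998e-01 -1.740e-02  1.000e-04]
 [ 1.000e-04  1.000e-04 -1.000e+00]]
```

>>> {"method": "servo_tool", "body": {"targets": [[0.464,-0.027,0,0,0,0,1],[0.464,-0.027,0,0,0,0,1],[0.464,-0.027,0,0,0,0,1],[0.464,-0.027,0,0,0,0,1],[0.464,-0.027,0,0,0,0,1],[0.464,-0.027,0,0,0,0,1],[0.464,-0.027,0,0,0,0,1],[0,0,0,0,0,0.165,1],[0,0,0,0,0,0.165,1],[0,0,0,0,0,0,1]]}}

```text
t: 9.5
tcp_pos: [0.4733, 0.0228, 0.1467]
orientation: [-2.505, -1.892, 0.003]
force: [0.3, -0.0, -1.1]
width: 0.0156
gripper_force: 45.0
```

>>> {"method": "servo_tool", "body": {"targets": [[0,0,0.1,0,0,0,1],[0,0,0.1,0,0,0,1],[0,0,0.1,0,0,0,1],[0,0,0.1,0,0,0,1],[0,0,0.1,0,0,0,1],[0,0,0.1,0,0,0,1],[0,0,0,0,0,0,1],[0,0,0,0,0,0,1],[0,0,0,0,0,0,1],[0,0,0,0,0,0,1]]}}

```text
t: 10.5
tcp_pos: [0.4745, 0.0223, 0.1036]
orientation: [2.506, 1.894, 0.001]
force: [1.1, 0.1, -1.4]
width: 0.016
gripper_force: 45.0
```

Run:
```python
from h import *
s,c,E=wshot("w5");Rm=R.from_rotvec(s["orientation"]).as_matrix();print(s["tcp_pos"],Rm.round(4),np.degrees(np.arctan2(Rm[1,0],Rm[0,0])))
d=np.array([.4740,.0225,0])-s["tcp_pos"];print(Rm.T@d/.075)
hsv=cv2.cvtColor(c["color"],cv2.COLOR_BGR2HSV)
cv2.imwrite("pics/w5c.png",cv2.resize(c["color"][60:310,160:480],None,fx=2.4,fy=2.4))
```

```text
[0.47449314 0.02228311 0.10355966] [[ 2.73e-01  9.62e-01  8.00e-04]
 [ 9.62e-01 -2.73e-01 -0.00e+00]
 [ 2.00e-04  8.00e-04 -1.00e+00]] 74.15898946962285
[ 7.21506274e-04 -8.20541847e-03  1.38078953e+00]
```

View pics/w5c.png

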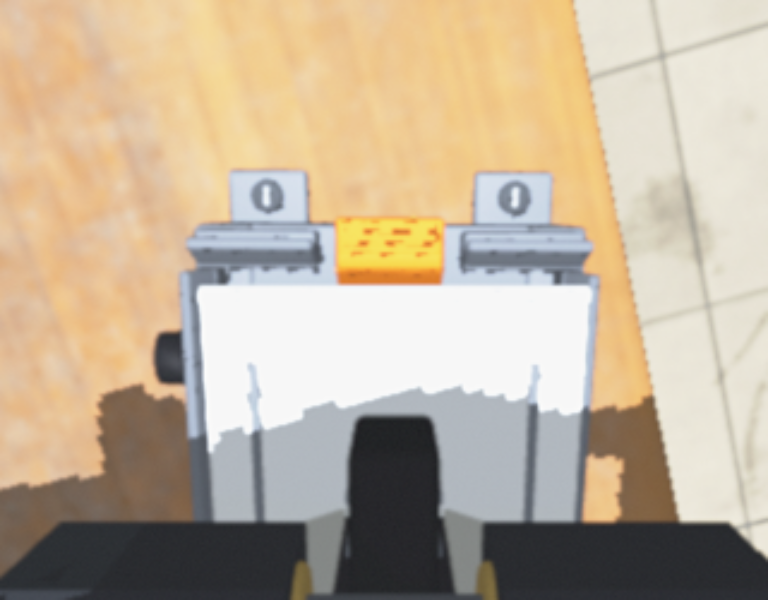

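The box outline and catch sit about 0.8 mm to the tool's -y side (catch middle 390 against cover middle 394 in the crop). I'll correct that and go down to just above first contact.

>>> {"method": "servo_tool", "body": {"targets": [[0,-0.01,0,0,0,0,1],[0,0,0.06,0,0,0,1],[0,0,0.06,0,0,0,1],[0,0,0.06,0,0,0,1],[0,0,0.06,0,0,0,1],[0,0,0.06,0,0,0,1],[0,0,0.02,0,0,0,1],[0,0,0.02,0,0,0,1],[0,0,0,0,0,0,1],[0,0,0,0,0,0,1]], "force": 55}}

```text
t: 11.55
tcp_pos: [0.4737, 0.0225, 0.0778]
orientation: [2.506, 1.894, 0.001]
force: [1.3, -0.0, 0.3]
width: 0.016
gripper_force: 55.0
```

>>> {"method": "servo_tool", "body": {"targets": [[0,0,0.015,0,0,0,1],[0,0,0.015,0,0,0,1],[0,0,0.015,0,0,0,1],[0,0,0.015,0,0,0,1],[0,0,0.015,0,0,0,1],[0,0,0.015,0,0,0,1],[0,0,0,0,0,0,1],[0,0,0,0,0,0,1],[0,0,0,0,0,0,1],[0,0,0,0,0,0,1]]}}

```text
t: 12.55
tcp_pos: [0.4747, 0.0224, 0.0722]
orientation: [2.505, 1.893, 0.004]
force: [-0.9, 0.1, 10.9]
width: 0.0162
gripper_force: 55.0
```

>>> {"method": "servo_tool", "body": {"targets": [[0,0,0.015,0,0,0,1],[0,0,0.015,0,0,0,1],[0,0,0.015,0,0,0,1],[0,0,0.015,0,0,0,1],[0,0,0.015,0,0,0,1],[0,0,0,0,0,0,1],[0,0,0,0,0,0,1],[0,0,0,0,0,0,1],[0,0,0,0,0,0,1],[0,0,0,0,0,0,1]]}}

```text
t: 13.55
tcp_pos: [0.4744, 0.0224, 0.0657]
orientation: [2.505, 1.893, 0.003]
force: [4.5, 0.5, 5.2]
width: 0.0156
gripper_force: 55.0
```

>>> {"method": "servo_tool", "body": {"targets": [[0,0,0.012,0,0,0,1],[0,0,0.012,0,0,0,1],[0,0,0.012,0,0,0,1],[0,0,0,0,0,0,1],[0,0,0,0,0,0,1],[0,0,0,0,0,0,1],[0,0,0,0,0,0,1],[0,0,0,0,0,0,1],[0,0,0,0,0,0,1],[0,0,0,0,0,0,1]]}}

```text
t: 14.55
tcp_pos: [0.4745, 0.0224, 0.0641]
orientation: [2.505, 1.893, 0.003]
force: [0.9, 0.9, 17.2]
width: 0.0154
gripper_force: 55.0
```

Run:
```python
from h import *
s,c,E=wshot("w6");print({k:np.round(s[k],4) for k in("tcp_pos","force","wrist_torque","gripper_force","width")})
a=cv2.resize(c["color"][60:310,160:480],None,fx=1.25,fy=1.25)
d=capture("side")["color"][200:290,310:420];e=cv2.resize(d,None,fx=3.47,fy=3.47)[:312]
cv2.imwrite("pics/w6c.png",np.hstack([a,e[:,:390]]) if e.shape[0]==a.shape[0] else a)
```

```text
{'tcp_pos': array([0.4745, 0.0224, 0.0641]), 'force': array([ 0.8662,  0.8645, 17.2427]), 'wrist_torque': array([0.02  , 0.1501, 0.0121]), 'gripper_force': np.float64(55.0187), 'width': np.float64(0.0154)}
```

View pics/w6c.png

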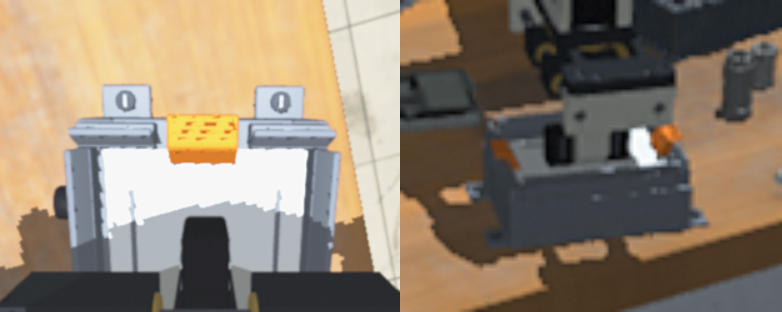

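The cover sits in the box with the catch hooked over its end (left picture, about (202,155)). The TCP height of 64.1 mm puts the underside at about 36 mm, and it is pressing with 17 N, so it is home. Handing in.

```bash
python3 -c "
from plant import *
print(close_job())"
```

```text
the job is handed in; nothing more can be done
None
```

The cover is pressed home on the ledge with about 17 N and still gripped; the wrist view shows the +x catch hooked over its end, the -x catch I infer from the drop in force, and the job is handed in.

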